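# Line up the blue dyes by shade on the swatch row

### The arm

A 6-joint arm with a two-finger parallel gripper is mounted at the origin on the work surface. World frame = base frame: x ahead of the robot, y to its left, z up, the work surface at z = 0. Lengths are in m, angles in rad, forces in N, time in s.
With the tool pointing down it reaches from about 0.4 to 0.825 m from the base axis. Payload 7 kg.
Tool frame: the origin (TCP) lies at the centre of the arm's flange, where the gripper is bolted on; the fingertips stand 178 mm ahead of it and the grasp point (between the pads) lies 159 mm ahead of it; z points along the fingers, y is the direction in which the jaws open and shut (so a half turn about z gives the same grasp; the last joint's range is limited). The gripper opens to 88 mm and grips with 3 to 60 N. Pads are 19 mm wide; open, the fingers measure 130 mm over their backs; the gripper's body (78 mm by 193 mm) begins 47 mm behind the grasp point.
Start: joints at [-0.96, 0.359, 0.012, 0, -1.224, -0.288], TCP at [0.214, -0.64, 0.405] pointing down, gripper open.
Joint ranges: [-3.07, 3.07], [-1.43, 2.12], [-1.02, 1.25], [-3.03, 1.67], [-3.05, -0], [-3.03, 3.03]. Speed limits (rad/s): [2.39, 2.39, 3.01, 3.14, 3.14, 3.14].

### API

Orientations are given as [roll, pitch, yaw] about the fixed x, y, z axes, in that order (R = Rz(yaw) Ry(pitch) Rx(roll)).
In Python, from station import arm gives the robot as it stands.
- The arm moves only by the shell command python3 -m handwheel 'ROWS' [OPENING] [FORCE]. ROWS is JSON, a list of rows, each a list of 4 numbers: the shift along the world's x, y, z in cm, then the turn about the world's z in rad. In form: [[dx, dy, dz, yaw], ...]. A call has 1 to 20 rows; each row shifts and turns the commanded pose from where the row before left it; what a row does not reach is not made up. A row lasts 1/10 s, in which the tool goes at most 50 mm and 8.59 degrees, less where a joint would pass 70% of its speed; a pose out of reach is approached as far as the arm can. A call is refused whole if a number of a shift passes 5 or a number of a turn 0.15, either way. A call with a gripper value outside its range is refused whole. OPENING is the closure, from 0 (fully open) to 1 (shut), set as the call begins (- or left out, the last holds). The fingers move at their own pace and stop on an object; FORCE is the grip in N (left out, the last holds). Time passes only in rows, so rows that do not move let the fingers close. It gives the time, the measured TCP pose, the force and the opening at its end, in the units of the state.
- arm.get_state(): the state, without advancing time (a new reading comes with each control period).
- arm.grab_frame(name): name is "scene" or "top" or "wrist"; returns a dict with "image" (400x640x3 uint8, red, green, blue), "depth" (400x640 float32, m along the optical axis (not along the pixel's ray), 0 where there is no reading), "vfov" (degrees; the focal length in pixels is half the picture's height over the tangent of half this angle, whatever the lens; pixels are square), "cx", "cy" (the principal point, pixels), "rvec" (rotation vector, rad) and "tvec" (3), from world to camera coordinates, as OpenCV has them. Camera axes: x right, y down, z forward; pixel columns grow to the right and rows downward; lengths in m; the calibration is good to about 2 mm. A picture is of the moment at which its call begins.
- arm.job_done(): hands the job in, once; it reports no verdict.
The state is a dict: "t": time; "q": joint angles; "qd": joint speeds; "joint_efforts": joint torques, N m; "eef_pos": TCP position; "ee_rot": TCP orientation; "force": force on the tool from outside, world axes, zero at the start; "moment": the same for the moment, N m; "width": finger opening in m.
Only numpy, scipy, OpenCV 4.12 (cv2) and the standard library are available. Lean on these libraries where they do the work, as an engineer would, in place of code of your own. Each camera call takes 0.05 s, during which the arm holds its last target.

### The job

Line up the four blue dye bottles on the wooden board by shade, one standing upright in the middle of each grey pad, so that they run step by step from the lightest next to the white tile to the darkest next to the black tile. The red and gold dyes are not needed; do not let any of the four blues fall over.

Things in the scene. Friction and masses are not known exactly. Their poses are not given: they have to be found in the camera images.
- pale_blue: very pale blue, nearly white: the lightest; loose round bottle, 40 mm diameter up to 46 mm, shoulder to 24 mm at 52 mm, black cap 22 mm in diameter up to 68 mm with a dot of its colour on top; 50 to 100 g; starts upright on the table. Origin: centre of its underside, z up, yaw has no meaning. A red and a gold bottle of the same shape stand among them, not part of the job, axes 70 mm or more off.
- sky_blue: sky blue: second lightest; loose round bottle, 40 mm diameter up to 46 mm, shoulder to 24 mm at 52 mm, black cap 22 mm in diameter up to 68 mm with a dot of its colour on top; 50 to 100 g; starts upright on the table. Origin: centre of its underside, z up, yaw has no meaning. A red resin disc 12 mm high lies among them.
- royal_blue: royal blue: second darkest; loose round bottle, 40 mm diameter up to 46 mm, shoulder to 24 mm at 52 mm, black cap 22 mm in diameter up to 68 mm with a dot of its colour on top; 50 to 100 g; starts upright on the table. Origin: centre of its underside, z up, yaw has no meaning. Paper cups and a stick jar up to 140 mm high stand more than 0.3 m to either side, beyond x = 0.5.
- navy_blue: navy, nearly black: the darkest; loose round bottle, 40 mm diameter up to 46 mm, shoulder to 24 mm at 52 mm, black cap 22 mm in diameter up to 68 mm with a dot of its colour on top; 50 to 100 g; starts upright on the table. Origin: centre of its underside, z up, yaw has no meaning.
- pad_1: grey round pad, 50 mm diameter, 2 mm thick, right-hand (-y) end of the row as the robot sees it, fixed on a wooden board 70 x 390 x 14 mm. Origin: centre of its underside, 14 mm above the table; a bottle on it has its underside at z = 0.016. The pads lie in one straight row 75 mm apart; the pad's y axis runs along the row, x across it.
- pad_2: grey round pad, 50 mm diameter, 2 mm thick, second from the robot's right (-y), fixed on a wooden board 70 x 390 x 14 mm. Origin: centre of its underside, 14 mm above the table; a bottle on it has its underside at z = 0.016. The pads lie in one straight row 75 mm apart; the pad's y axis runs along the row, x across it.
- pad_3: grey round pad, 50 mm diameter, 2 mm thick, third from the robot's right (-y), fixed on a wooden board 70 x 390 x 14 mm. Origin: centre of its underside, 14 mm above the table; a bottle on it has its underside at z = 0.016. The pads lie in one straight row 75 mm apart; the pad's y axis runs along the row, x across it.
- pad_4: grey round pad, 50 mm diameter, 2 mm thick, left-hand (+y) end of the row as the robot sees it, fixed on a wooden board 70 x 390 x 14 mm. Origin: centre of its underside, 14 mm above the table; a bottle on it has its underside at z = 0.016. The pads lie in one straight row 75 mm apart; the pad's y axis runs along the row, x across it.
- white_tile: white tile, 50 mm across the row, 30 mm along it, 8 mm thick, fixed on the board at one end of the row (either end), 59.5 mm beyond the last pad's centre; the lightest bottle goes next to it. Origin: centre of its underside, 14 mm above the table.
- black_tile: black tile, 50 mm across the row, 30 mm along it, 8 mm thick, fixed on the board at one end of the row (either end), 59.5 mm beyond the last pad's centre; the darkest bottle goes next to it. Origin: centre of its underside, 14 mm above the table.
Not all that is in view belongs to the job. What is meant by the navy_blue is not green, and is the smaller of those in its own colour.

How it is judged:
At the end, for the whole second after the job is handed in: Counted from the white tile to the black tile, the pads carry the very pale, sky, royal and navy blue bottles; each bottle's axis is within 12 mm of its pad's centre, its underside on the pad (within 4 mm of it in height), upright within 0.12 rad, released and at rest (((horizontal distance between white_tile and pad_1 below 0.09 m and horizontal distance between pale_blue and pad_1 below 0.012 m and horizontal distance between sky_blue and pad_2 below 0.012 m and horizontal distance between royal_blue and pad_3 below 0.012 m and horizontal distance between navy_blue and pad_4 below 0.012 m) or (horizontal distance between black_tile and pad_1 below 0.09 m and horizontal distance between navy_blue and pad_1 below 0.012 m and horizontal distance between royal_blue and pad_2 below 0.012 m and horizontal distance between sky_blue and pad_3 below 0.012 m and horizontal distance between pale_blue and pad_4 below 0.012 m)) and height (world z) of pale_blue between 0.013 and 0.02 m and angle between each of pale_blue, sky_blue, royal_blue, navy_blue's own z axis and vertical below 0.12 rad and linear speed of each of pale_blue, sky_blue, royal_blue, navy_blue below 0.02 m/s and contact force between each of pale_blue, sky_blue, royal_blue, navy_blue and the fingers below 0.05 N and height (world z) of sky_blue between 0.013 and 0.02 m and height (world z) of royal_blue between 0.013 and 0.02 m and height (world z) of navy_blue between 0.013 and 0.02 m); the robot touches nothing.
It fails at once if the pale blue bottle falls over (leans more than 0.8 rad) (angle between pale_blue's own z axis and vertical above 0.8 rad).
It fails at once if the sky blue bottle falls over (leans more than 0.8 rad) (angle between sky_blue's own z axis and vertical above 0.8 rad).
It fails at once if the royal blue bottle falls over (leans more than 0.8 rad) (angle between royal_blue's own z axis and vertical above 0.8 rad).
It fails at once if the navy blue bottle falls over (leans more than 0.8 rad) (angle between navy_blue's own z axis and vertical above 0.8 rad).
It also fails if it takes over 90 s, if anything falls off the work surface, if the arm or the gripper's body presses on something with over 40 N, if the wrist force passes 120 N, or if a joint passes its speed limit or range.

## Working session

There is one attempt and no reset: what is moved stays moved. The work goes in short steps, Python scripts to look and compute and a shell command to move; the robot and the scene stay as the last step left them, time stands still between calls to the robot, and variables do not carry over. Pictures are saved under pics/ and viewed, and the job is handed in when it is done.

```bash
ls; mkdir -p pics
cat > h.py <<'E'
import numpy as np, cv2
from station import arm
def grab(n):
    f=arm.grab_frame(n); f['image']=np.asarray(f['image']); f['depth']=np.asarray(f['depth']); f['R']=cv2.Rodrigues(np.array(f['rvec'],float))[0]; f['t']=np.array(f['tvec'],float)
    f['f']=200/np.tan(np.radians(f['vfov'])/2); return f
def save(f,name): cv2.imwrite('pics/'+name,cv2.cvtColor(f['image'],cv2.COLOR_RGB2BGR))
def ray(f,u,v):
    d=np.array([(u-f['cx'])/f['f'],(v-f['cy'])/f['f'],1.]); return -f['R'].T@f['t'], f['R'].T@d
def onz(f,u,v,z):
    o,d=ray(f,u,v); return o+d*(z-o[2])/d[2]
def dep(f,u,v):
    o,d=ray(f,u,v); return o+d*f['depth'][int(round(v)),int(round(u))]
def proj(f,p):
    c=f['R']@np.array(p)+f['t']; return c[0]/c[2]*f['f']+f['cx'],c[1]/c[2]*f['f']+f['cy']
E
python3 - <<'E'
from h import *
for n in ['scene','top','wrist']:
    f=grab(n); save(f,n+'0.png'); print(n,f['vfov'],f['cx'],f['cy'],-f['R'].T@f['t'],f['R'][2], (f['depth']>0).mean())
    np.savez('pics/'+n+'0.npz',**f)
print(arm.get_state())
E
```

```text
pics
scene 54.016862250300534 327.71372477857983 203.00806012216597 [ 1.07478694 -0.1656004   0.8557474 ] [-0.52088763  0.20155846 -0.82948795] 0.9959921875
top 49.273235278819186 318.91937157762106 199.91421841724386 [0.45648973 0.04849312 0.95899176] [ 0.13181643 -0.00667506 -0.99125167] 0.9959375
wrist 66.27782876766376 320.44102559469553 202.33331655400585 [ 0.14620582 -0.66196388  0.38421291] [ 0.25369275  0.08628399 -0.96342881] 0.99584375
{'t': 0.15, 'q': array([-9.59899954e-01,  3.59244432e-01,  1.12859248e-02, -2.27200001e-04,
       -1.22408357e+00, -2.88103415e-01]), 'qd': array([-0.00040432, -0.00243133,  0.00213607,  0.00085751, -0.00214777,
        0.0001028 ]), 'joint_efforts': array([-2.34066742e-03, -5.83274209e+01,  2.93288326e+01,  7.00113505e+00,
        8.78162042e-03, -1.38455357e-04]), 'eef_pos': array([ 0.2140774 , -0.64001769,  0.40393565]), 'ee_rot': array([ 3.14033755e+00, -1.49182101e-04, -2.81887694e+00]), 'force': array([ 0.33483474,  0.11646036, -0.33939406]), 'moment': array([ 0.03447017, -0.01034097, -0.01108895]), 'width': 0.08763389916000354}
```

View pics/top0.png

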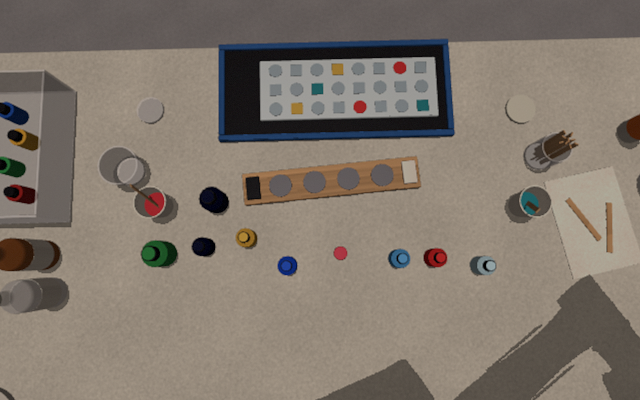

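View pics/scene0.png

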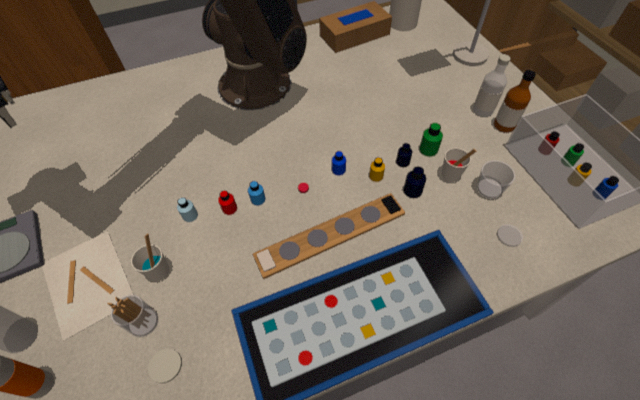

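Top view: the black tile is at (253,188) and the white tile at (410,172), with pads at about (281,186), (315,182), (348,178) and (382,174). The pale bottle is at (485,265), sky at (400,258) and royal at (287,266). There are two navy candidates, (203,246) small and (213,200) large. The green bottle at (155,253) is ruled out. The smaller one fits the description, and I'll check it in a crop.

Run:
```python
import cv2,numpy as np
t=cv2.imread('pics/top0.png'); s=cv2.imread('pics/scene0.png')
a=cv2.resize(t[175:285,130:290],(800,550),interpolation=cv2.INTER_CUBIC); a=cv2.convertScaleAbs(a,alpha=1.8,beta=10)
cv2.imwrite('pics/cropA.png',a)
b=cv2.resize(t[230:290,260:510],(800,192),interpolation=cv2.INTER_CUBIC)
c=cv2.resize(s[110:230,165:465],(800,320),interpolation=cv2.INTER_CUBIC)
cv2.imwrite('pics/cropB.png',cv2.convertScaleAbs(np.vstack([b,c]),alpha=1.5))
```

```text
(no output)
```

View pics/cropA.png

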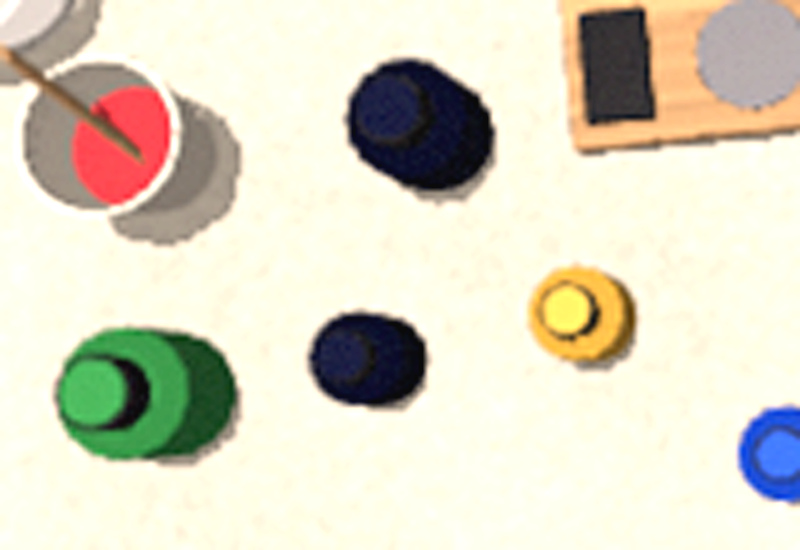

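View pics/cropB.png

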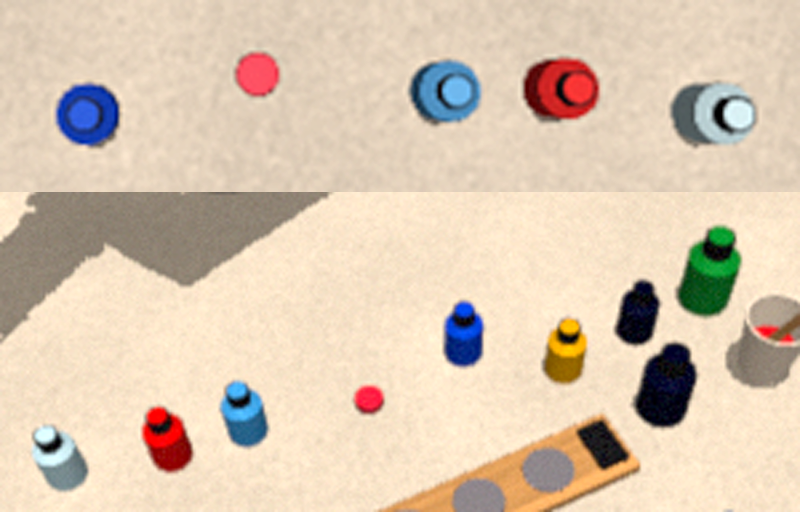

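The crop confirms it. The small dark navy at top (203,246), cap about (199,247), is the same size as the other dyes, and the one at (213,200) is clearly larger. Now measuring.

```bash
cat > meas.py <<'E'
from h import *
def comp(f,seed,tol):
    im=cv2.GaussianBlur(f['image'],(3,3),0).copy()
    m=np.zeros((402,642),np.uint8)
    cv2.floodFill(im,m,(int(round(seed[0])),int(round(seed[1]))),0,(tol,)*3,(tol,)*3,4|(255<<8)|cv2.FLOODFILL_MASK_ONLY|cv2.FLOODFILL_FIXED_RANGE)
    m=m[1:-1,1:-1]; M=cv2.moments(m,True); return M['m10']/M['m00'],M['m01']/M['m00'],M['m00']
def tri(fs,ps):
    A=np.zeros((3,3));b=np.zeros(3);L=[]
    for f,p in zip(fs,ps):
        o,d=ray(f,*p[:2]); d/=np.linalg.norm(d); P=np.eye(3)-np.outer(d,d);A+=P;b+=P@o;L.append((P,o))
    x=np.linalg.solve(A,b); return x,max(np.linalg.norm(P@(x-o)) for P,o in L)
E
python3 - <<'E'
from meas import *
T=dict(np.load('pics/top0.npz'));S=dict(np.load('pics/scene0.npz'))
d={'pale':((490.6,265.6),(182.6,200.7)),'sky':((402.8,258.7),(253.9,183.5)),'royal':((286.3,265.9),(338.6,153.9)),'navy':((199,246.6),(406.5,146.7)),'red':((439,257),(224,195)),'gold':((244,237),(378,161.5))}
for k,(a,b) in d.items():
    tol=6 if k=='navy' else 40
    pa=comp(T,a,tol);pb=comp(S,b,tol)
    if k=='navy': pa=(*a,0);pb=(*b,0)
    x,e=tri([T,S],[pa,pb]); print(k,np.round(pa,1),np.round(pb,1),np.round(x,4),'res',round(e,4),'onz68',np.round(onz(T,*pa[:2],.068)[:2],4),np.round(onz(S,*pb[:2],.068)[:2],4),'depth',np.round(dep(T,*pa[:2]),4))
print('pads')
for i,(a,b) in enumerate([((382,174),(290,251)),((348,178),(317,239)),((315,182),(344,226)),((281,186),(370,214)),((410,172),(265,260)),((253,188),(391,205))]):
    pa=comp(T,a,30);pb=comp(S,b,30); x,e=tri([T,S],[pa,pb]); print(i+1,np.round(pa,1),np.round(pb,1),np.round(x,4),round(e,4),np.round(onz(T,*pa[:2],.016)[:2],4),np.round(onz(S,*pb[:2],.016)[:2],4),np.round(dep(T,*pa[:2]),4))
E
```

```text
pale [490.9 265.3  64. ] [181.  199.7  41. ] [ 0.432  -0.3014  0.0686] res 0.0001 onz68 [ 0.432  -0.3015] [ 0.4314 -0.3016] depth [ 0.4322 -0.2993  0.0737]
sky [402.8 258.   64. ] [253.3 183.8  28. ] [ 0.4515 -0.1243  0.0654] res 0.0002 onz68 [ 0.4515 -0.124 ] [ 0.4537 -0.1242] depth [ 0.4515 -0.1239  0.0686]
royal [285.4 265.5  69. ] [338.5 153.5  20. ] [0.443  0.1136 0.065 ] res 0.0006 onz68 [0.4432 0.1139] [0.4453 0.112 ] depth [0.4433 0.1139 0.0687]
navy [199.  246.6   0. ] [406.5 146.7   0. ] [0.4869 0.2925 0.0584] res 0.0014 onz68 [0.4861 0.2886] [0.4943 0.2885] depth [0.4861 0.2883 0.0691]
red [441.2 256.8  70. ] [223.5 193.5  26. ] [ 0.4521 -0.2017  0.0664] res 0.0009 onz68 [ 0.4519 -0.2022] [ 0.4538 -0.2008] depth [ 0.4519 -0.2018  0.0695]
gold [242.6 236.4  61. ] [378.1 160.3  30. ] [0.5044 0.2001 0.0643] res 0.0006 onz68 [0.5044 0.2   ] [0.5069 0.1977] depth [0.5042 0.1994 0.0716]
pads
1 [381.7 174.9 433. ] [289.  250.1 300. ] [ 0.6346 -0.0981  0.0112] 0.0001 [ 0.6336 -0.0975] [ 0.6372 -0.0984] [ 0.6335 -0.0974  0.0169]
2 [347.9 178.5 429. ] [316.9 237.6 290. ] [ 0.6284 -0.0234  0.0108] 0.0002 [ 0.6275 -0.0229] [ 0.6312 -0.0245] [ 0.6279 -0.023   0.0141]
3 [314.1 181.9 437. ] [344.1 225.6 272. ] [0.623  0.0516 0.0108] 0.0001 [0.6221 0.0517] [0.6257 0.0501] [0.6224 0.0517 0.0144]
4 [280.2 185.3 439. ] [370.1 213.8 255. ] [0.6172 0.1263 0.0114] 0.0001 [0.6164 0.126 ] [0.6196 0.1246] [0.616  0.1259 0.0183]
5 [409.1 171.1 271. ] [265.5 259.6 219. ] [ 0.64   -0.1578  0.0177] 0.0 [ 0.6404 -0.1581] [ 0.6391 -0.1578] [ 0.6393 -0.1569  0.0216]
6 [252.9 187.9 283. ] [390.5 204.3 156. ] [0.6127 0.1861 0.0142] 0.0 [0.6124 0.1859] [0.6137 0.1854] [0.6109 0.1845 0.0253]
```

Run:
```python
from meas import *
T=dict(np.load('pics/top0.npz'))
for n,(u0,u1,v0,v1) in {'bignavy':(196,232,183,218),'green':(138,180,236,272),'smallnavy':(190,218,236,258),'bluetray':(215,458,36,145),'cup':(132,178,183,222)}.items():
    P=np.array([dep(T,u,v) for v in range(v0,v1) for u in range(u0,u1)])
    Q=P[P[:,2]>.02]; z=np.percentile(Q[:,2],97); C=Q[Q[:,2]>z-.012]
    print(n,'ztop',round(z,4),'cap centroid',np.round(np.median(C,0),4),'range x',np.round(np.percentile(Q[:,0],[2,98]),3),'y',np.round(np.percentile(Q[:,1],[2,98]),3))
```

```text
bignavy ztop 0.0903 cap centroid [0.5864 0.2671 0.0884] range x [0.562 0.609] y [0.243 0.289]
green ztop 0.0966 cap centroid [0.4755 0.3798 0.0942] range x [0.451 0.501] y [0.355 0.399]
smallnavy ztop 0.0713 cap centroid [0.4877 0.2902 0.069 ] range x [0.469 0.507] y [0.272 0.308]
bluetray ztop 0.959 cap centroid [0.4565 0.0485 0.959 ] range x [0.456 0.902] y [-0.221  0.16 ]
cup ztop 0.1023 cap centroid [0.5993 0.4028 0.1074] range x [0.55  0.611] y [0.358 0.421]
```

```bash
python3 -m handwheel '[[1.8,2.8,-0.5,0.104],[1.8,2.8,-0.5,0.104],[1.8,2.8,-0.5,0.104],[1.8,2.8,-0.5,0.104],[1.8,2.8,-0.5,0.104],[1.8,2.8,-0.5,0.104],[1.8,2.8,-0.5,0.104],[1.8,2.8,-0.5,0.104],[1.8,2.8,-0.5,0.104],[1.8,2.8,-0.5,0.104],[1.8,2.8,-0.5,0.104],[1.8,2.8,-0.5,0.104],[0,0,0,0],[0,0,0,0]]' 0 20
python3 - <<'E'
from h import *
f=grab('wrist'); save(f,'w1.png'); np.savez('pics/w1.npz',**f)
print(arm.get_state()['eef_pos'],arm.get_state()['ee_rot'])
for p in [(.432,-.3015,.068),(.4525,-.124,.068),(.635,-.098,.016)]: print(proj(f,p))
E
```

```text
t: 1.55
eef_pos: [0.4304, -0.3035, 0.3445]
ee_rot: [3.141, 0.0, -1.57]
force: [0.3, 0.1, 0.1]
width: 0.0876
[ 0.43009632 -0.30400973  0.3446007 ] [ 3.14126640e+00  5.39961967e-05 -1.57090629e+00]
(np.float64(319.1147063249273), np.float64(204.34067720564246))
(np.float64(299.0115296674367), np.float64(370.46615998191044))
(np.float64(151.73674779051348), np.float64(353.6347438700646))
```

View pics/w1.png

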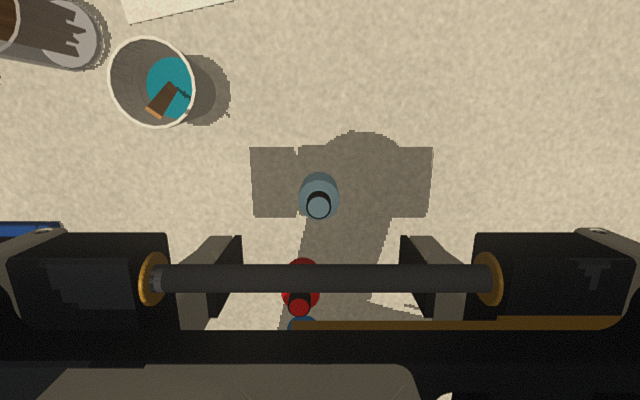

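The wrist view shows the pale cap at (318,206), and my estimate projects to (319,204). They agree to about 1–2 mm, so I'm descending and gripping.

```bash
python3 -m handwheel '[[0.2,0.3,-2,0],[0,0,-3,0],[0,0,-3,0],[0,0,-3,0],[0,0,-2.5,0],[0,0,-1.5,0],[0,0,0,0],[0,0,0,0]]' 0 20
python3 -m handwheel '[[0,0,0,0],[0,0,0,0],[0,0,0,0],[0,0,0,0],[0,0,0,0],[0,0,0,0],[0,0,0,0]]' 1 15
```

```text
t: 2.4
eef_pos: [0.4319, -0.3019, 0.1949]
ee_rot: [3.141, -0.0, -1.572]
force: [0.8, 0.0, -0.2]
width: 0.0878
t: 3.1
eef_pos: [0.4321, -0.3011, 0.1947]
ee_rot: [3.142, -0.0, -1.571]
force: [-0.3, 0.0, 0.4]
width: 0.0396
```

```bash
python3 -m handwheel '[[0,0,1.5,0],[0,0,3,0],[0,0,3.5,0],[0,0,4,0],[2,2,0,0],[2.9,2.9,0,0],[2.9,2.9,0,0],[2.9,2.9,0,0],[2.9,2.9,0,0],[2.9,2.9,0,0],[2.5,2.5,0,0],[1.3,1.3,0,0],[0,0,0,0],[0,0,0,0]]'
python3 - <<'E'
from h import *
f=grab('wrist'); save(f,'w2.png'); np.savez('pics/w2.npz',**f)
for p in [(.635,-.098,.016),(.629,-.0237,.016),(.6238,.051,.016),(.618,.1255,.016),(.64,-.1575,.022)]: print(proj(f,p))
print(arm.get_state()['eef_pos'])
E
```

```text
t: 4.5
eef_pos: [0.6348, -0.0981, 0.314]
ee_rot: [3.14, 0.0, -1.57]
force: [0.5, -1.0, -1.6]
width: 0.0398
(np.float64(320.3284246128657), np.float64(196.1508265559186))
(np.float64(326.227152849976), np.float64(267.91466219399035))
(np.float64(330.65480599143837), np.float64(331.25732445574613))
(np.float64(335.10337728946877), np.float64(387.1528305484401))
(np.float64(314.64757199713034), np.float64(131.38816228996254))
[ 0.63444755 -0.09853578  0.31426838]
```

View pics/w2.png

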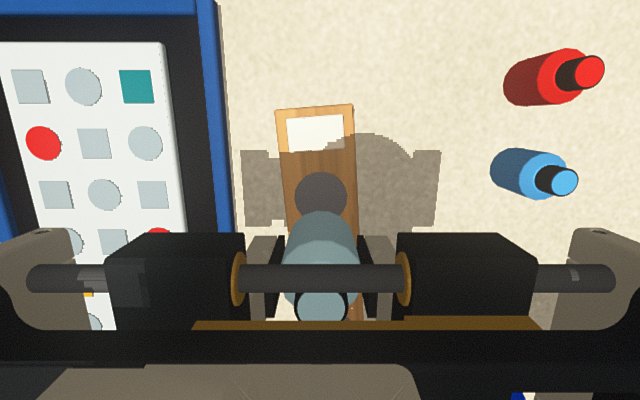

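Run:
```python
from h import *
T=dict(np.load('pics/top0.npz'))
for u,v in [(380,134),(380,131),(345,136),(310,137),(280,139),(280,142),(280,136)]: print(u,v,np.round(dep(T,u,v),3), T['image'][v,u])
f=dict(np.load('pics/w2.npz'))
for v in (186,200): print(np.round(dep(f,218,v),3),np.round(dep(f,208,v),3))
```

```text
380 134 [ 0.727 -0.098  0.014] [33 59 96]
380 131 [ 0.733 -0.098  0.015] [27 49 78]
345 136 [ 0.724 -0.02   0.015] [31 57 93]
310 137 [0.723 0.058 0.018] [33 61 99]
280 139 [0.721 0.125 0.014] [14 33 59]
280 142 [0.717 0.126 0.003] [155 142 127]
280 136 [0.728 0.125 0.015] [ 34  62 101]
[ 0.73  -0.108  0.017] [ 0.742 -0.106  0.008]
[ 0.731 -0.094  0.017] [ 0.744 -0.092  0.008]
```

The tray is only 17 mm high and starts at x≈0.72, so it is out of the way. Pad 1 is seen at (321,197) against a predicted (320,196). Placing now.

```bash
python3 -m handwheel '[[0,0,-2,0],[0,0,-3,0],[0,0,-2.5,0],[0,0,-1.5,0],[0,0,-0.7,0],[0,0,-0.4,0],[0,0,-0.2,0],[0,0,0,0],[0,0,0,0],[0,0,0,0]]'
```

```text
t: 5.55
eef_pos: [0.6353, -0.0981, 0.2124]
ee_rot: [-3.14, 0.0, -1.571]
force: [-0.2, -0.1, -0.1]
width: 0.0391
```

```bash
python3 -m handwheel '[[0,0,-0.1,0],[0,0,0,0],[0,0,0,0]]'
python3 -m handwheel '[[0,0,0,0],[0,0,0,0],[0,0,0,0],[0,0,0,0],[0,0,2,0],[0,0,3,0],[0,0,4,0],[0,0,2.5,0]]' 0.3
```

```text
t: 5.85
eef_pos: [0.6351, -0.0981, 0.2108]
ee_rot: [-3.141, 0.0, -1.571]
force: [-0.2, 0.6, 0.5]
width: 0.0394
t: 6.65
eef_pos: [0.6356, -0.0982, 0.3286]
ee_rot: [-3.139, -0.0, -1.57]
force: [-0.1, 0.4, 0.1]
width: 0.0614
```

```bash
python3 -m handwheel '[[-2,-0.3,0,0],[-4,-0.6,0,0],[-4,-0.6,0,0],[-4,-0.6,0,0],[-3,-0.4,0,0],[-1.3,-0.1,0,0],[0,0,0,0],[0,0,0,0]]' 0
python3 - <<'E'
from h import *
f=grab('wrist'); save(f,'w3.png'); np.savez('pics/w3.npz',**f)
for p in [(.452,-.1243,.068),(.452,-.2015,.068)]: print(proj(f,p))
for n in range(3): f=grab('top');print(arm.get_state()['eef_pos'])
save(f,'t3.png'); np.savez('pics/t3.npz',**f); print(proj(f,(.635,-.098,.084)))
E
```

```text
t: 7.45
eef_pos: [0.4529, -0.124, 0.3262]
ee_rot: [-3.14, -0.0, -1.57]
force: [0.7, 1.0, -0.4]
width: 0.0877
(np.float64(322.70355286954145), np.float64(207.93480498423855))
(np.float64(323.03204095164995), np.float64(108.61556235715297))
[ 0.45322021 -0.12394543  0.32575087]
[ 0.45315439 -0.1239412   0.32554715]
[ 0.45302931 -0.12395757  0.32542149]
(np.float64(386.79171052628794), np.float64(167.91471157465062))
```

View pics/w3.png

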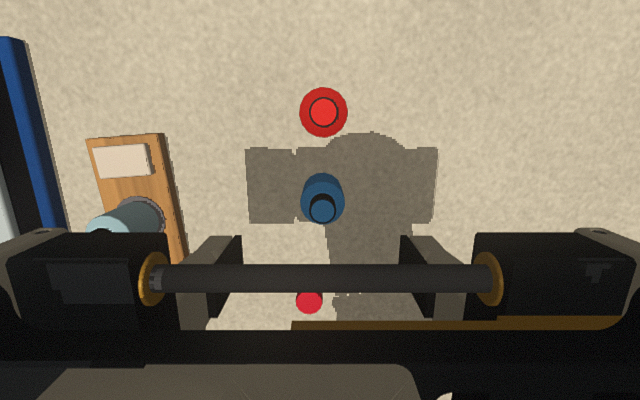

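View pics/t3.png

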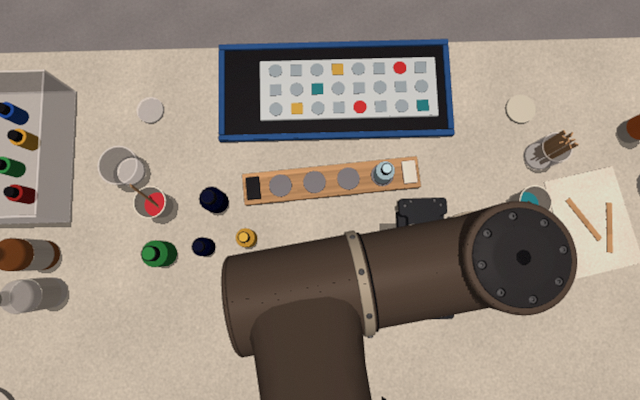

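Pale stands on pad 1, cap about (387,168) in the top view. In the wrist view the sky cap is at (322,209), predicted (323,208). Picking sky.

```bash
python3 -m handwheel '[[0,0,-2,0],[0,0,-3,0],[0,0,-3,0],[0,0,-2.6,0],[0,0,-1.5,0],[0,0,-1,0],[0,0,0,0],[0,0,0,0]]' 0 15
python3 -m handwheel '[[0,0,0,0],[0,0,0,0],[0,0,0,0],[0,0,0,0],[0,0,0,0],[0,0,0,0]]' 1 15
```

```text
t: 8.45
eef_pos: [0.4526, -0.1241, 0.1949]
ee_rot: [-3.142, -0.0, -1.571]
force: [-0.1, -0.6, 0.3]
width: 0.0877
t: 9.05
eef_pos: [0.4521, -0.1241, 0.1948]
ee_rot: [-3.141, 0.0, -1.571]
force: [0.6, 0.7, -0.3]
width: 0.0453
```

```bash
python3 -m handwheel '[[0,0,0,0],[0,0,0,0],[0,0,0,0],[0,0,0,0]]' 1 15
```

```text
t: 9.45
eef_pos: [0.4521, -0.1241, 0.1947]
ee_rot: [3.142, -0.0, -1.571]
force: [-1.3, 0.0, 1.3]
width: 0.0393
```

```bash
python3 -m handwheel '[[0,0,1.5,0],[0,0,3,0],[0,0,3.5,0],[0,0,4,0],[2,1.2,0,0],[3.5,2,0,0],[3.5,2,0,0],[3.5,2,0,0],[3.2,1.8,0,0],[2,1,0,0],[0,0,0,0],[0,0,0,0],[0,0,0,0]]'
python3 - <<'E'
from h import *
f=grab('wrist'); save(f,'w4.png'); np.savez('pics/w4.npz',**f)
for p in [(.635,-.098,.084),(.635,-.098,.016),(.629,-.0237,.016)]: print(proj(f,p))
print(arm.get_state()['eef_pos'])
E
```

```text
t: 10.75
eef_pos: [0.6284, -0.0244, 0.3143]
ee_rot: [3.141, -0.0, -1.571]
force: [0.0, 0.4, -1.3]
width: 0.0394
(np.float64(310.9348990003144), np.float64(113.71643329971579))
(np.float64(313.16328792724414), np.float64(114.54920467579106))
(np.float64(320.0133441602238), np.float64(196.80887678165882))
[ 0.62831869 -0.0245704   0.31463624]
```

View pics/w4.png

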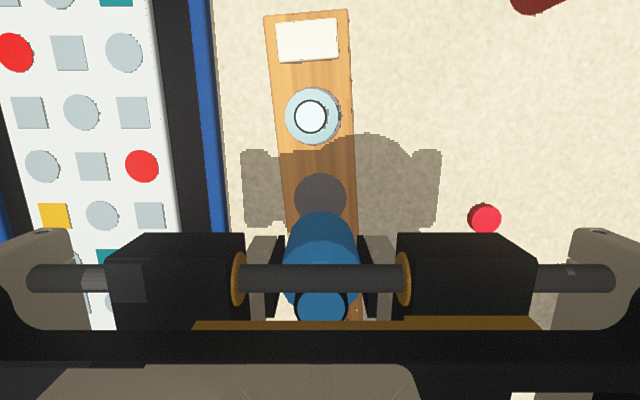

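Pale is centred on pad 1: cap at (311,116), predicted (311,114). Pad 2 is where I expected it. Lowering.

```bash
python3 -m handwheel '[[0,0,-2,0],[0,0,-3,0],[0,0,-2.5,0],[0,0,-1.5,0],[0,0,-0.7,0],[0,0,-0.4,0],[0,0,-0.3,0],[0,0,0,0],[0,0,0,0],[0,0,0,0]]'
python3 -m handwheel '[[0,0,0,0],[0,0,0,0],[0,0,0,0],[0,0,0,0],[0,0,2,0],[0,0,3,0],[0,0,4,0],[0,0,2.4,0]]' 0.3
```

```text
t: 11.8
eef_pos: [0.6293, -0.0241, 0.2114]
ee_rot: [-3.14, 0.0, -1.571]
force: [0.0, 0.2, -0.5]
width: 0.0393
t: 12.6
eef_pos: [0.6296, -0.0241, 0.3277]
ee_rot: [-3.139, 0.0, -1.57]
force: [1.0, -1.0, 0.1]
width: 0.0613
```

```bash
python3 -m handwheel '[[-2,1.5,0,0],[-3.5,2.6,0,0],[-3.5,2.6,0,0],[-3.5,2.6,0,0],[-3.5,2.6,0,0],[-2.5,1.8,0,0],[0,0,0,0],[0,0,0,0],[0,0,0,0]]' 0
python3 - <<'E'
from h import *
f=grab('wrist'); save(f,'w5.png'); np.savez('pics/w5.npz',**f)
for p in [(.4438,.1133,.068)]: print(proj(f,p))
print(arm.get_state()['eef_pos'])
E
```

```text
t: 13.5
eef_pos: [0.4446, 0.1128, 0.3249]
ee_rot: [-3.141, 0.0, -1.571]
force: [0.6, -0.0, -0.4]
width: 0.0875
(np.float64(322.3071818469364), np.float64(209.23061827394167))
[0.44471123 0.11260687 0.32463436]
```

View pics/w5.png

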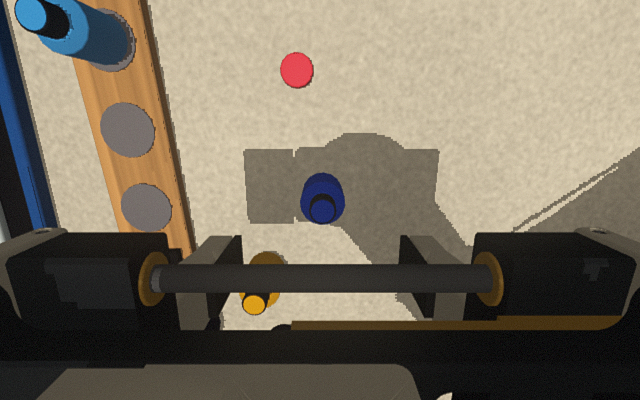

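The royal cap is at (321,209) in the wrist view, as predicted (322,209).

```bash
python3 -m handwheel '[[0,0,-2,0],[0,0,-3,0],[0,0,-3,0],[0,0,-2.5,0],[0,0,-1.5,0],[0,0,-1,0],[0,0,0,0],[0,0,0,0]]' 0 15
python3 -m handwheel '[[0,0,0,0],[0,0,0,0],[0,0,0,0],[0,0,0,0],[0,0,0,0],[0,0,0,0],[0,0,0,0],[0,0,0,0],[0,0,0,0],[0,0,0,0]]' 1 15
```

```text
t: 14.35
eef_pos: [0.4446, 0.1128, 0.1949]
ee_rot: [-3.142, -0.0, -1.571]
force: [-0.3, 0.0, 0.2]
width: 0.0877
t: 15.35
eef_pos: [0.4441, 0.1129, 0.1947]
ee_rot: [3.142, -0.0, -1.571]
force: [-0.7, 0.2, 2.0]
width: 0.0399
```

```bash
python3 -m handwheel '[[0,0,1.5,0],[0,0,3,0],[0,0,3.5,0],[0,0,4,0],[2,-0.7,0,0],[3.5,-1.2,0,0],[3.5,-1.2,0,0],[3.5,-1.2,0,0],[3.5,-1.2,0,0],[2,-0.7,0,0],[0,0,0,0],[0,0,0,0],[0,0,0,0]]'
python3 - <<'E'
from h import *
f=grab('wrist'); save(f,'w6.png'); np.savez('pics/w6.npz',**f)
for p in [(.629,-.0237,.084),(.6238,.051,.016)]: print(proj(f,p))
print(arm.get_state()['eef_pos'])
E
```

```text
t: 16.65
eef_pos: [0.6233, 0.051, 0.3144]
ee_rot: [3.141, -0.0, -1.571]
force: [0.2, -1.0, 0.2]
width: 0.0397
(np.float64(312.52523722774845), np.float64(111.85034839552902))
(np.float64(320.2640520407325), np.float64(195.9827102839807))
[0.62331185 0.05114594 0.31470151]
```

View pics/w6.png

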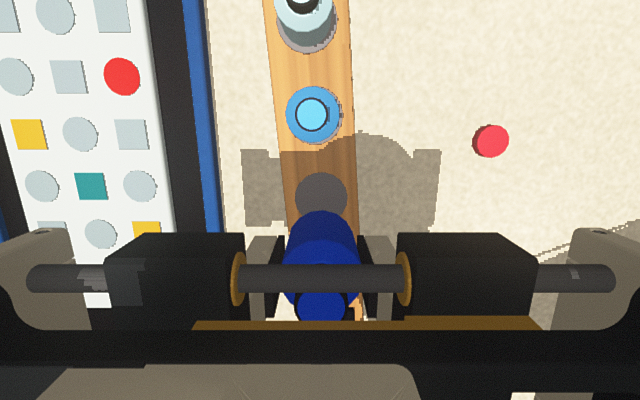

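Sky is well centred on pad 2, cap at (311,114). Lowering royal.

```bash
python3 -m handwheel '[[0,0,-2,0],[0,0,-3,0],[0,0,-2.5,0],[0,0,-1.5,0],[0,0,-0.7,0],[0,0,-0.4,0],[0,0,-0.3,0],[0,0,0,0],[0,0,0,0],[0,0,0,0]]'
python3 -m handwheel '[[0,0,0,0],[0,0,0,0],[0,0,0,0],[0,0,0,0],[0,0,2,0],[0,0,3,0],[0,0,4,0],[0,0,2.4,0]]' 0.3
```

```text
t: 17.7
eef_pos: [0.6243, 0.0509, 0.2114]
ee_rot: [-3.141, 0.0, -1.571]
force: [0.2, 0.0, -0.8]
width: 0.0395
t: 18.5
eef_pos: [0.6246, 0.0509, 0.3277]
ee_rot: [-3.139, 0.0, -1.57]
force: [1.9, -0.3, 0.1]
width: 0.0612
```

```bash
python3 -m handwheel '[[-1.2,2,0,0.05],[-2,3.5,0,0.1],[-2,3.5,0,0.1],[-2,3.5,0,0.1],[-2,3.5,0,0.1],[-2,3.5,0,0.1],[-1.6,2.6,0,0.1],[-1,1.7,0,0.05],[0,0,0,0],[0,0,0,0],[0,0,0,0]]' 0.2
python3 - <<'E'
from h import *
f=grab('wrist'); save(f,'w7.png'); np.savez('pics/w7.npz',**f)
for p in [(.4865,.2893,.068),(.586,.266,.09),(.476,.378,.09)]: print(proj(f,p))
print(arm.get_state()['eef_pos'],arm.get_state()['ee_rot'])
E
```

```text
t: 19.6
eef_pos: [0.4864, 0.2883, 0.3246]
ee_rot: [3.141, -0.0, -0.872]
force: [0.2, -0.7, 0.5]
width: 0.0701
(np.float64(320.60738444207846), np.float64(210.30645468173887))
(np.float64(229.1450112175321), np.float64(102.72294692364302))
(np.float64(259.657287174758), np.float64(306.9957038997899))
[0.48647734 0.28812741 0.32463981] [ 3.14145048e+00 -4.47462355e-05 -8.72449389e-01]
```

```bash
python3 -c "
import cv2;a=cv2.imread('pics/w7.png');cv2.imwrite('pics/w7b.png',cv2.resize(cv2.convertScaleAbs(a,alpha=1.8,beta=15),(800,500)))"
```

```text
(no output)
```

View pics/w7b.png

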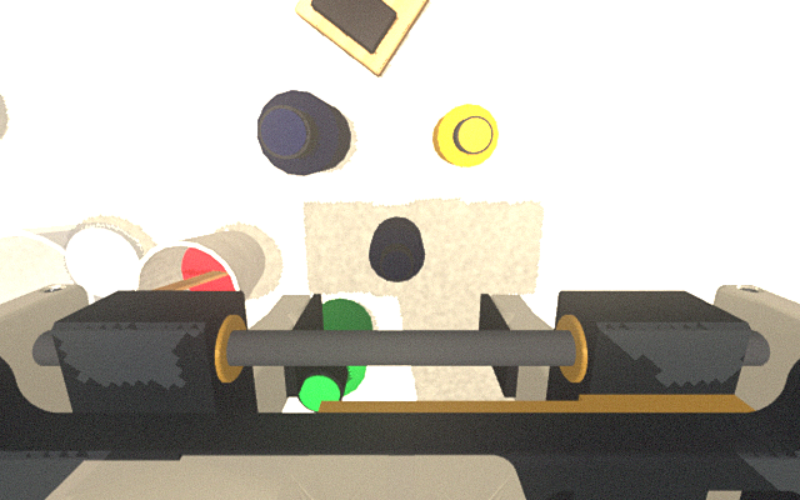

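Only the small navy is under the gripper: cap at about (318,211), predicted (321,210). The cup beside it might touch the gripper body, so I'm checking that clearance first.

Run:
```python
from h import *
T=dict(np.load('pics/t3.npz')); f=dict(np.load('pics/w7.npz')); S=dict(np.load('pics/scene0.npz'))
n=np.array([.4865,.2885]); a=np.radians(40)
for nm,F in (('top',T),('wrist',f),('scene',S)):
    v,u=np.mgrid[0:400,0:640]; d=np.stack([(u-F['cx'])/F['f'],(v-F['cy'])/F['f'],np.ones(u.shape)],-1)*F['depth'][...,None]
    P=(d.reshape(-1,3)-F['t'])@F['R']
    for lab,c,r in (('cup',(.58,.39),.06),('green',(.476,.378),.04),('big',(.586,.266),.04)):
        Q=P[(np.hypot(P[:,0]-c[0],P[:,1]-c[1])<r)&(P[:,2]>.06)&(P[:,2]<.125)]
        if len(Q)<5: print(nm,lab,len(Q)); continue
        H=Q[Q[:,2]>.078]; 
        if len(H)<3: print(nm,lab,'max z',Q[:,2].max()); continue
        r2=H[:,:2]-n; al=r2@[np.cos(a),np.sin(a)]; pe=r2@[-np.sin(a),np.cos(a)]
        print(nm,lab,'z',np.round(np.percentile(H[:,2],[5,50,98]),3),'along',np.round([al.min(),al.max()],3),'perp',np.round([pe.min(),pe.max()],3),'near',np.hypot(*r2.T).min().round(3))
```

```text
top cup z [0.079 0.101 0.124] along [0.115 0.174] perp [0.004 0.042] near 0.122
top green z [0.083 0.094 0.097] along [0.037 0.067] perp [0.063 0.093] near 0.079
top big z [0.083 0.088 0.091] along [0.05  0.078] perp [-0.094 -0.067] near 0.089
wrist cup max z 0.0779101187429985
wrist green z [0.085 0.094 0.096] along [0.037 0.067] perp [0.063 0.094] near 0.079
wrist big z [0.085 0.088 0.09 ] along [0.05  0.078] perp [-0.093 -0.065] near 0.088
scene cup z [0.082 0.1   0.122] along [0.149 0.173] perp [0.009 0.015] near 0.149
scene green z [0.082 0.091 0.094] along [0.038 0.067] perp [0.059 0.091] near 0.075
scene big z [0.079 0.085 0.088] along [0.05  0.077] perp [-0.098 -0.068] near 0.093
```

Every neighbour clears the gripper body by at least 18 mm at this angle. Descending.

```bash
python3 -m handwheel '[[0,0,-2,0],[0,0.1,-3,0],[0,0,-3,0],[0,0,-2.5,0],[0,0,-1.5,0],[0,0,-1,0],[0,0,0,0],[0,0,0,0]]' 0.2 15
python3 -m handwheel '[[0,0,0,0],[0,0,0,0],[0,0,0,0],[0,0,0,0],[0,0,0,0],[0,0,0,0],[0,0,0,0],[0,0,0,0],[0,0,0,0],[0,0,0,0]]' 1 15
```

```text
t: 20.45
eef_pos: [0.4866, 0.2898, 0.1951]
ee_rot: [-3.141, -0.0, -0.871]
force: [0.2, -0.8, 0.5]
width: 0.0701
t: 21.45
eef_pos: [0.4862, 0.2901, 0.195]
ee_rot: [-3.141, 0.0, -0.871]
force: [-1.5, -0.3, 6.0]
width: 0.0397
```

```bash
python3 -m handwheel '[[0,0,1.5,0],[0,0,3,0],[0,0,3.5,0],[0,0,4,0],[1,-1.2,0,-0.1],[2.2,-2.8,0,-0.1],[2.4,-3,0,-0.1],[2.4,-3,0,-0.1],[2.4,-3,0,-0.1],[1.8,-2.2,0,-0.1],[1,-1.2,0,-0.1],[0,0,0,0],[0,0,0,0],[0,0,0,0]]'
python3 - <<'E'
from h import *
f=grab('wrist'); save(f,'w8.png'); np.savez('pics/w8.npz',**f)
for p in [(.6238,.051,.084),(.618,.1255,.016)]: print(proj(f,p))
print(arm.get_state()['eef_pos'])
E
```

```text
t: 22.85
eef_pos: [0.6176, 0.1264, 0.3144]
ee_rot: [3.141, -0.0, -1.569]
force: [0.2, -0.3, -0.9]
width: 0.0398
(np.float64(312.0505066335578), np.float64(110.79524301203536))
(np.float64(320.43730171553256), np.float64(195.1044070518806))
[0.61761766 0.1265665  0.31458502]
```

View pics/w8.png

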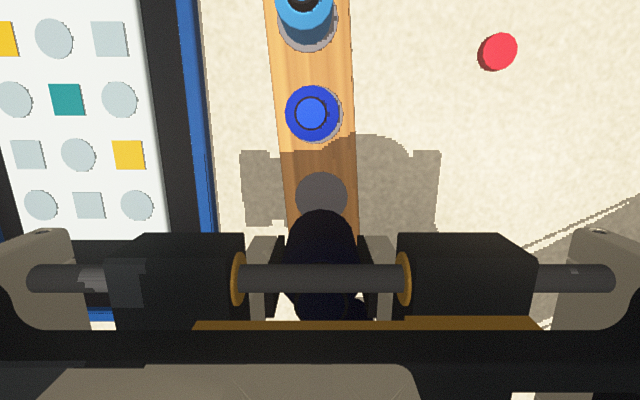

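Royal is centred on pad 3, cap at (310,112). Lowering navy.

```bash
python3 -m handwheel '[[0,-0.1,-2,0],[0,0,-3,0],[0,0,-2.5,0],[0,0,-1.5,0],[0,0,-0.7,0],[0,0,-0.4,0],[0,0,-0.3,0],[0,0,0,0],[0,0,0,0],[0,0,0,0]]'
python3 -m handwheel '[[0,0,0,0],[0,0,0,0],[0,0,0,0],[0,0,0,0],[0,0,2,0],[0,0,3,0],[0,0,4,0],[0,0,4,0]]' 0.3
python3 -m handwheel '[[-2,0,0,0],[-4,0,0,0],[-4,0,0,0],[-4,0,0,0],[-4,0,0,0],[0,0,0,0],[0,0,0,0]]' 0
python3 - <<'E'
from meas import *
T=grab('top');S=grab('scene');W=grab('wrist')
save(T,'t9.png');save(S,'s9.png');save(W,'w9.png');np.savez('pics/t9.npz',**T);np.savez('pics/s9.npz',**S)
pads=[(.6350,-.098),(.629,-.0237),(.6238,.051),(.618,.1255)]
for p in pads: print(np.round(proj(T,(*p,.084)),1),np.round(proj(S,(*p,.084)),1))
a=cv2.resize(T['image'][130:220,230:430],(800,360),interpolation=cv2.INTER_CUBIC)
b=cv2.resize(S['image'][180:280,240:415],(400,228),interpolation=cv2.INTER_CUBIC)
c=np.zeros((588,800,3),np.uint8);c[:360]=a;c[360:,:400]=b
cv2.imwrite('pics/c9.png',cv2.convertScaleAbs(c[...,::-1],alpha=1.4,beta=10))
E
```

```text
t: 23.9
eef_pos: [0.6183, 0.125, 0.2113]
ee_rot: [-3.141, 0.0, -1.571]
force: [-0.5, 0.9, -0.5]
width: 0.0398
t: 24.7
eef_pos: [0.6179, 0.1248, 0.3417]
ee_rot: [3.141, -0.001, -1.571]
force: [1.8, 1.2, 0.3]
width: 0.0615
t: 25.4
eef_pos: [0.4376, 0.125, 0.3415]
ee_rot: [-3.14, 0.001, -1.569]
force: [-0.1, 1.0, 0.4]
width: 0.0879
[386.8 167.9] [286.  235.4]
[350.6 171.8] [315.8 222.3]
[314.1 175.3] [344.7 210. ]
[277.6 179.1] [372.3 197.9]
```

View pics/c9.png

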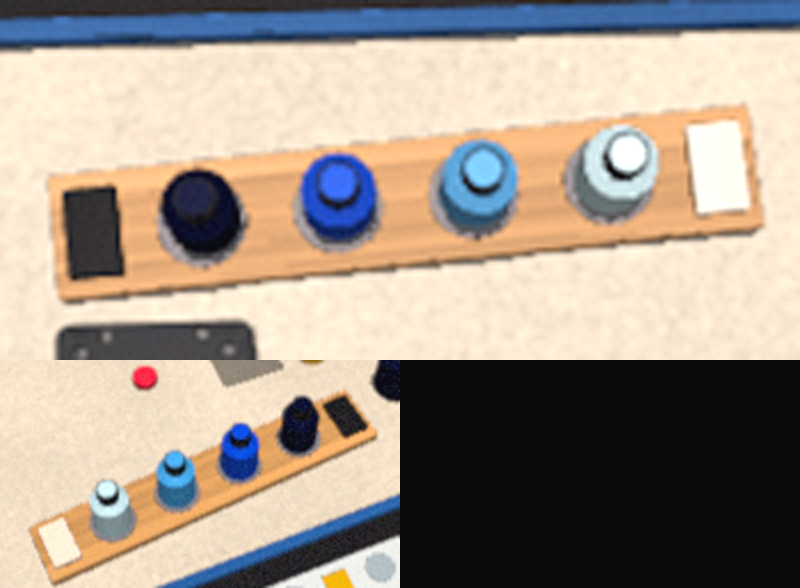

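View pics/s9.png

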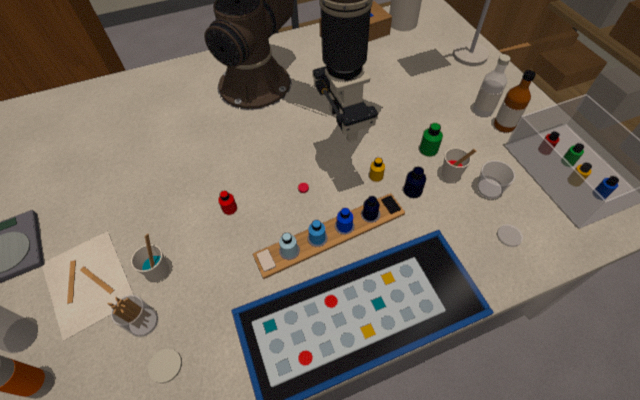

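All four stand upright in the right order. One last numeric check by triangulating the caps.

Run:
```python
from meas import *
T=dict(np.load('pics/t9.npz'));S=dict(np.load('pics/s9.npz'))
# seeds from crop: top = crop/4+(230,130); scene = crop*.4375+(240,180)
t=[(627,152),(483,170),(338,186),(196,200)]; s=[(107,490-360),(174,459-360),(240,431-360),(299,404-360)]
pads=[(.6350,-.098),(.629,-.0237),(.6238,.051),(.618,.1255)]
for n,a,b,p in zip(('pale','sky','royal','navy'),t,s,pads):
    a=(a[0]/4+230,a[1]/4+130);b=(b[0]*.4375+240,b[1]*.4375+180)
    if n!='navy': a=comp(T,a,40);b=comp(S,b,40)
    x,e=tri([T,S],[a,b]); q=(onz(T,*a[:2],.084)[:2]+onz(S,*b[:2],.084)[:2])/2
    print(n,np.round(x,4),'res',round(e,4),'mean onz',np.round(q,4),'off pad mm',np.round((q-p)*1000,1))
```

```text
pale [ 0.6356 -0.098   0.0835] res 0.0002 mean onz [ 0.6357 -0.098 ] off pad mm [0.7 0. ]
sky [ 0.6299 -0.0235  0.0828] res 0.0002 mean onz [ 0.6301 -0.0236] off pad mm [1.1 0.1]
royal [0.6256 0.0511 0.0821] res 0.0002 mean onz [0.6259 0.0508] off pad mm [ 2.1 -0.2]
navy [0.6169 0.1229 0.0785] res 0.0002 mean onz [0.618  0.1217] off pad mm [ 0.  -3.8]
```

Every bottle is within about 4 mm of its pad centre. Handing in.

```bash
python3 -c "
from station import arm
print(arm.job_done(), arm.get_state()['t'])"
```

```text
the job is handed in; nothing more can be done
the job is handed in; nothing more can be done
```

All four blue bottles are on the board and the job is handed in at about 26 s. From the white tile to the black tile they run pale on pad 1, sky on pad 2, royal on pad 3 and navy on pad 4. For navy I took the smaller of the two dark-blue bottles.

In the last top and scene views all four stand upright, released, with the arm clear. By triangulation of the caps, they sit 0.7, 1.1, 2.1 and 3.8 mm from their pad centres, against the 12 mm allowed. No bottle fell, and the pictures show no other bottle disturbed.

- **Navy position:** its 3.8 mm is the least certain figure, because its dark cap had to be picked by eye. The arm released it about 0.5 mm from the pad centre.
- **Cap heights:** pale, sky and royal measured 82 to 84 mm, as expected for a bottle standing on a pad. Navy read 78.5 mm, which I put down to the same hand-picked cap; it had read low on the table too.
- **Pad heights:** the pads measured about 5 mm low from the two views, but the depth image gave 14 to 18 mm. I used the stated 16 mm.

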